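# Sweep the brass bar ends into the scrap bin

## Task

Clear the scrap from the bench: using the fingers as a brush, sweep the four brass bar ends across the bench top and off its far edge so that they drop into the scrap bin bolted there. Push them only, do not pick any up or carry them, and leave the two finished drawer pulls and the collet standing where they are.

Things in the scene. Friction and masses are not known exactly. Their poses are not given: they have to be found in the camera images.
- bin_mouth (a point): Scrap bin: open galvanised sheet-steel bin, outside 130 (x) x 200 (y) x 110 mm deep, walls 3 mm, fixed, but bolted elsewhere along the bench's far edge each time. This point is the centre of its mouth, level with its rim, 3 mm below the bench top; clear opening 124 mm (x) by 194 mm (y). The bench's edge touches the bin's near wall, 65 mm to the robot's side of this point.
- bench_edge (a point): Point on the bench's far edge (a slotted aluminium rail) midway along the bin's near wall. The edge is straight and runs along y. The bench top is flat grey laminate at z = 0; this point is at that height.
- slug0_center (a point): Brass bar end (scrap): plain short cylinder 32 mm in diameter and 16 mm high, 80 to 195 g, standing flat on the bench top with a sawn face up; it slides when pushed. This point is its centre, half-way up.
- slug1_center (a point): Brass bar end (scrap): plain short cylinder 32 mm in diameter and 20 mm high, 80 to 195 g, standing flat on the bench top with a sawn face up; it slides when pushed. This point is its centre, half-way up.
- slug2_center (a point): Brass bar end (scrap): plain short cylinder 32 mm in diameter and 16 mm high, 80 to 195 g, standing flat on the bench top with a sawn face up; it slides when pushed. This point is its centre, half-way up.
- slug3_center (a point): Brass bar end (scrap): plain short cylinder 32 mm in diameter and 20 mm high, 80 to 195 g, standing flat on the bench top with a sawn face up; it slides when pushed. This point is its centre, half-way up.
- pull_a_center (a point): Finished drawer pull, a turned mushroom shape: round dark-brown wooden head 32 mm across on a narrower brass stem with a 25 mm foot, 36 mm high, about 50 g, standing loose on the bench, head up; to be left alone. This point is its centre, half-way up.
- pull_b_center (a point): Finished drawer pull, a turned mushroom shape: round dark-brown wooden head 32 mm across on a narrower brass stem with a 25 mm foot, 36 mm high, about 50 g, standing loose on the bench, head up; to be left alone. This point is its centre, half-way up.
- collet_center (a point): Steel spring collet from the lathe, a slotted cone 24 mm across at the foot and 33 mm at the top, 40 mm high, about 120 g, standing loose on the bench; to be left alone. This point is its centre, half-way up.

How it is judged (in metres and radians):
At the end, for the whole second after the job is handed in: All four bar ends lie at rest inside the scrap bin (centres within its walls and at least 30 mm below its rim), and both pulls and the collet stand upright within 12 mm of where they were (x of slug0_center in the frame of bin_mouth between -0.062 and 0.062 m and y of slug0_center in the frame of bin_mouth between -0.097 and 0.097 m and z of slug0_center in the frame of bin_mouth between -0.11 and -0.03 m and linear speed of each of slug0, slug1, slug2, slug3 below 0.05 m/s and x of slug1_center in the frame of bin_mouth between -0.062 and 0.062 m and y of slug1_center in the frame of bin_mouth between -0.097 and 0.097 m and z of slug1_center in the frame of bin_mouth between -0.11 and -0.03 m and x of slug2_center in the frame of bin_mouth between -0.062 and 0.062 m and y of slug2_center in the frame of bin_mouth between -0.097 and 0.097 m and z of slug2_center in the frame of bin_mouth between -0.11 and -0.03 m and x of slug3_center in the frame of bin_mouth between -0.062 and 0.062 m and y of slug3_center in the frame of bin_mouth between -0.097 and 0.097 m and z of slug3_center in the frame of bin_mouth between -0.11 and -0.03 m and distance of each of pull_a_center, pull_b_center, collet_center from where it was at the start of the episode below 0.012 m and angle between each of pull_a_center, pull_b_center, collet_center's own z axis and vertical below 0.2 rad); the robot touches nothing.
It fails at once if a bar end was lifted off the bench (centre more than 27 mm above the bench top) (height (world z) of any of slug0_center, slug1_center, slug2_center, slug3_center above 0.027 m).
It fails at once if a bar end was carried out over the bin instead of being swept off the bench's edge (centre over 40 mm past the edge and still above the bench top) ((x of slug0_center in the frame of bin_mouth above -0.025 m and height (world z) of slug0_center above 0.002 m) or (x of slug1_center in the frame of bin_mouth above -0.025 m and height (world z) of slug1_center above 0.002 m) or (x of slug2_center in the frame of bin_mouth above -0.025 m and height (world z) of slug2_center above 0.002 m) or (x of slug3_center in the frame of bin_mouth above -0.025 m and height (world z) of slug3_center above 0.002 m)).
It fails at once if a bar end fell past the bin to the floor (height (world z) of any of slug0_center, slug1_center, slug2_center, slug3_center below -0.2 m).
It fails at once if a finished pull or the collet was shifted (over 12 mm) or knocked over (distance of any of pull_a_center, pull_b_center, collet_center from where it was at the start of the episode above 0.012 m or angle between any of pull_a_center, pull_b_center, collet_center's own z axis and vertical above 0.25 rad).
It also fails if it takes over 72 s, if anything falls off the work surface, if the arm or the gripper's body presses on something with over 40 N, if the wrist force passes 120 N, or if a joint passes its speed limit or range.

## Robot

A 6-joint arm with a two-finger parallel gripper is mounted at the origin on the work surface. World frame = base frame: x ahead of the robot, y to its left, z up, the work surface at z = 0. Lengths are in mm, angles in rad, forces in N, time in s.
With the tool pointing down it reaches from about 275 to 750 mm from the base axis. Payload 10.2 kg.
Tool frame: the origin (TCP) lies at the very end of the fingers, on their centre line; the grasp point (between the pads) lies 19 mm behind it (ctrl.hold_point_z is the distance from the TCP to the grasp point, in mm); z points along the fingers, y is the direction in which the jaws open and shut (so a half turn about z gives the same grasp; the last joint's range is limited). The gripper opens to 85 mm and grips with 20 to 120 N. Pads are 22 mm wide; open, the fingers measure 114 mm over their backs; the gripper's body (76 mm by 85 mm) begins 54 mm behind the grasp point. The pads swing forward as they close: fully open they stand 13 mm farther back than shut.
Start: joints at [-1.481, 0.313, 1.498, -0, 1.331, -0.223], TCP at [161.542, -499.535, 231.294] pointing down, gripper open.
Joint ranges: [-2.94, 2.94], [-0.97, 2.17], [0.19, 2.56], [-1.23, 4.37], [0.02, 3.11], [-2.88, 2.88]. Speed limits (rad/s): [2.39, 2.39, 3.01, 3.14, 3.14, 3.14].

## Interface

Orientations are given as a unit quaternion [w, x, y, z].
In Python, from rig import readout, cams, workorder, spotter, ctrl gives the robot as it stands.
- The arm moves only by the tool step_arm, never from a script. Its argument "plan" is text: rows parted by semicolons, each of 5 numbers parted by spaces: the shift along the tool's x, y, z in cm, then the turn about the tool's z in degrees, then the opening in per cent of the stroke, from 0 (shut) to 100 (fully open). In form: x y z twist gripper; .... A call has 1 to 10 rows; each row is the pose to reach, as a shift and turn from the pose commanded when the call began, along the tool's axes at that moment; what a row does not reach only later rows make up. A row lasts 1/10 s, in which the tool goes at most 50 mm and 8.59 degrees, less where a joint would pass 70% of its speed; a pose out of reach is approached as far as the arm can. A call with a gripper value outside its range is refused whole. The fingers move at their own pace and stop on an object; "grip_force" is the grip in N (left out, the last holds). Time passes only in rows, so rows that repeat a pose let the fingers close. It gives the time, the measured TCP pose, the force and the opening at its end, in the units of the state.
- readout.sense(): the state, without advancing time (a new reading comes with each control period).
- cams.capture(name): name is "scene" or "top" or "wrist"; returns (picture, depth): 384x512x3 uint8, red, green, blue; 384x512 float32, mm along the optical axis (not along the pixel's ray), 0 where there is no reading.
- cams.camera_info(name): a dict with "vfov" (degrees; the focal length in pixels is half the picture's height over the tangent of half this angle, whatever the lens; pixels are square), "cx", "cy" (the principal point, pixels), "k1" (the pictures are not rectified: a ray, as slopes to the right and down, at radius r is drawn at 1 + k1 r^2 times it, then the intrinsics apply), "rvec" (rotation vector, rad) and "tvec" (3), from world to camera coordinates, as OpenCV has them. Camera axes: x right, y down, z forward; pixel columns grow to the right and rows downward; lengths in mm; the calibration is good to about 2 mm. A picture is of the moment at which its call begins: read the wrist's pose just before it. camera_info takes no time and is no camera call; for the wrist camera it gives the pose at the moment of the call.
- workorder.finish_job(): hands the job in, once; it reports no verdict.
Trained networks look in the newest picture that a camera, given by its name, has taken for a name from the list of things; names that differ only in an ending like _2 or _b are one class to them, and where a whole thing is asked for, a point or a joint stands for the part that bears it (a point fixed in the world has none). Each returns a list of dicts, best first, with "conf" (0 to 1); they miss things now and then, are a little off and sometimes report something else, mostly with a low value. They report only what shows in the picture. A call takes as long as a camera call.
- spotter.regions_of(camera, target): "pixels" (384x512 bool, what is visible of it) and "extent" ([centre column, centre row, width, height] in pixels, round what is visible of it).
The state is a dict: "time_s": time; "joints": joint angles; "dq": joint speeds; "tau": joint torques, N m; "eef_pos": TCP position; "ee_rot": TCP orientation; "force": force on the tool from outside, world axes, zero at the start; "wrist_torque": the same for the moment, N m; "grip_width": opening from 0.0 (shut) to 1.0 (fully open).
Only numpy, scipy, OpenCV 4.12 (cv2) and the standard library are available. Lean on these libraries where they do the work, as an engineer would, in place of code of your own. Each camera call takes 0.05 s, during which the arm holds its last target. There are 200 camera calls.

## Working session

There is one attempt and no reset: what is moved stays moved. The work goes in short steps, Python scripts to look and compute and a tool call to move; the robot and the scene stay as the last step left them, time stands still between calls to the robot, and variables do not carry over. Pictures are saved under pics/ and viewed, about 8 in all and at most 12, crops included, and the job is handed in when it is done.

Besides the shell and the picture viewer there is one more tool, called after "Emit:" as name(argument=value, ...), one argument or row to a line, values as JSON. step_arm: Moves the arm, as the interface text tells. Its arguments: {"type":"object","properties":{"plan":{"type":"string"},"grip_force":{"type":"number"}},"required":["plan"]}

```bash
mkdir -p pics; cat > h.py <<'E'
import numpy as np, cv2
from rig import readout, cams, workorder, spotter, ctrl
def cam(n):
    i=cams.camera_info(n); f=192/np.tan(np.radians(i["vfov"])/2)
    return i,f,cv2.Rodrigues(np.array(i["rvec"],float))[0],np.array(i["tvec"],float).ravel()
def ray(n,uv):
    i,f,R,t=cam(n); K=np.array([[f,0,i["cx"]],[0,f,i["cy"]],[0,0,1]])
    p=np.array(uv,float).reshape(-1,2); d=(p-[i["cx"],i["cy"]])/f
    u=d.copy()
    for _ in range(20): u=d/(1+i["k1"]*(u**2).sum(1,keepdims=True))
    d=np.c_[u,np.ones(len(u))]
    return -R.T@t, d@R, d   # origin, world dirs (per unit depth)
def onplane(n,uv,z):
    o,d,_=ray(n,uv); return o+d*((z-o[2])/d[:,2])[:,None]
def cloud(n,depth,mask=None):
    v,u=np.nonzero((depth>0) if mask is None else (mask&(depth>0)))
    o,d,_=ray(n,np.c_[u,v]); return o+d*depth[v,u][:,None]
E
python3 - <<'E'
from h import *
s=readout.sense(); print(s)
print(ctrl.hold_point_z)
ims=[]
for n in ("top","scene"):
    im,d=cams.capture(n); np.savez(f"{n}.npz",im=im,d=d); cv2.imwrite(f"pics/{n}0.png",im[:,:,::-1]); print(n,cams.camera_info(n))
    for t in ("slug0_center","pull_a_center","collet_center","bin_mouth"):
        for r in spotter.regions_of(n,t):
            P=cloud(n,d,r["pixels"]); 
            if len(P): print(n,t,round(r["conf"],2),np.round(r["extent"]),r["pixels"].sum(),np.round(np.median(P,0)),np.round(P.min(0)),np.round(P.max(0)))
E
```

```text
{'time_s': 0.0, 'joints': array([-1.48140026e+00,  3.13447886e-01,  1.49843563e+00, -2.00378210e-05,
        1.33099257e+00, -2.23394366e-01]), 'dq': array([-7.07703186e-04,  1.20984351e-03,  3.64846440e-04, -7.40902692e-04,
        3.99666538e-05, -1.13137574e-03]), 'tau': array([-1.52388252e-04, -4.12274837e+01, -2.59740651e+01, -1.97266386e-04,
        4.25568302e-03, -3.76480671e-05]), 'eef_pos': array([ 161.51328353, -499.26947087,  230.73670358]), 'ee_rot': array([-6.40925402e-04,  9.87794600e-01,  1.55760764e-01,  3.32532579e-05]), 'force': array([ 0.09615745,  0.02085903, -0.39677803]), 'wrist_torque': array([-0.07336618,  0.0248301 ,  0.02705111]), 'grip_width': 0.9995056988587565}
18.700000000000003
top {'vfov': 57.74031341728229, 'cx': 256.72293422890687, 'cy': 194.00991873176272, 'k1': -0.07849475663114501, 'rvec': array([ 2.16841631, -2.12185452,  0.23214328]), 'tvec': array([-28.30883528, 586.16012161, 604.41947318])}
top slug0_center 0.59 [288. 207.  13.  14.] 193 [569. -79.  15.] [555. -94.  -3.] [584. -65.  18.]
top pull_a_center 0.59 [249. 263.  16.  16.] 203 [458. 
[... 318 characters left out ...]
589787, 'cy': 187.32571248447144, 'k1': -0.025602125348474388, 'rvec': array([ 1.44288855,  2.23783472, -0.81040382]), 'tvec': array([ 264.59587587, -381.40224975, 1086.51957027])}
scene slug0_center 0.56 [229. 183.  14.  21.] 261 [574. -77.  14.] [541. -95.  -2.] [586. -64.  17.]
scene pull_a_center 0.75 [287. 151.  20.  17.] 271 [462.  -2.  29.] [412. -30.  -4.] [473.  12.  36.]
scene pull_a_center 0.3 [194. 130.  13.  22.] 214 [ 481. -197.   28.] [ 458. -218.   -2.] [ 492. -186.   35.]
scene collet_center 0.56 [249. 136.  12.  24.] 310 [462. -85.  36.] [ 440. -104.    0.] [471. -72.  42.]
scene bin_mouth 0.9 [303. 306. 151. 137.] 13689 [692. 128. -75.] [ 499.  -25. -755.] [805. 287.  -1.]
```

```bash
python3 - <<'E'
from h import *
im=np.load("top.npz")["im"]; c=cv2.resize(im[90:340,120:400],None,fx=2.8,fy=2.8,interpolation=cv2.INTER_CUBIC)
cv2.imwrite("pics/topc.png",c[:600,:800,::-1])
E
```

```text
(no output)
```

View pics/top0.png

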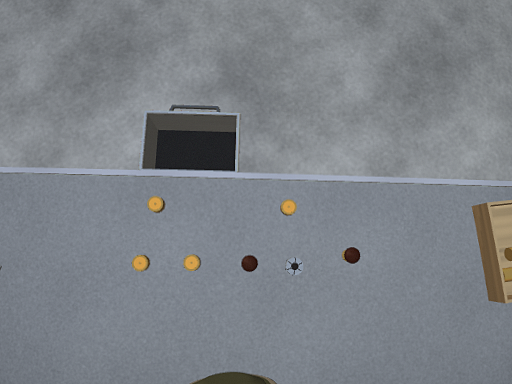

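View pics/scene0.png

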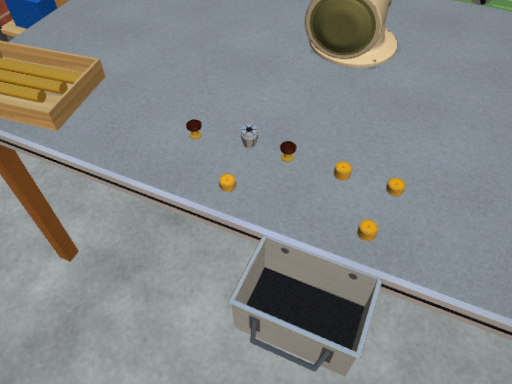

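The top view shows four slugs at (156,204), (289,207), (141,263) and (192,263). The pulls are at (250,263) and (352,255), the collet at (294,266), and the bin spans columns 143–240. The scene view agrees.

```bash
python3 - <<'E'
from h import *
for n in ("top","scene"):
    z=np.load(n+".npz"); im,d=z["im"],z["d"]
    hsv=cv2.cvtColor(im,cv2.COLOR_RGB2HSV)
    m=((hsv[...,1]>150)&(hsv[...,2]>90)|(hsv[...,2]<70)&(hsv[...,1]>80)).astype(np.uint8)
    k,l,st,c=cv2.connectedComponentsWithStats(m)
    for i in range(1,k):
        if 60<st[i,4]<500:
            P=cloud(n,d,l==i); 
            if not len(P): continue
            top=np.percentile(P[:,2],90); T=P[P[:,2]>top-5]
            print(n,np.round(c[i]),st[i,4],"top z %.0f"%top,"ctr",np.round((T.min(0)+T.max(0))/2)[:2],np.round(T.mean(0))[:2],np.ptp(T,axis=0).round()[:2])
z=np.load("top.npz"); d=z["d"]
P=cloud("top",d); o=P
# bin rim corners in top pic
print(onplane("top",[[143,174],[238,176],[240,113],[147,113],[142,172],[290,180],[50,171]],-1).round())
# bin cloud: rim points
b=P[(P[:,0]>600)&(P[:,2]>-12)&(P[:,2]<10)]
for x0 in range(600,790,10):
    q=b[(b[:,0]>=x0)&(b[:,0]<x0+10)]
    if len(q): print(x0,len(q),q[:,1].min().round(),q[:,1].max().round(),np.median(q[:,2]).round(1))
E
```

```text
top [154. 203.] 119 top z 21 ctr [570. 184.] [570. 184.] [24. 23.]
top [289. 206.] 119 top z 17 ctr [571. -81.] [570. -81.] [25. 22.]
top [352. 255.] 181 top z 35 ctr [ 476. -202.] [ 475. -202.] [27. 28.]
top [508. 253.] 71 top z 27 ctr [ 479. -542.] [ 480. -542.] [25.  6.]
top [139. 263.] 125 top z 17 ctr [454. 207.] [453. 207.] [25. 24.]
top [191. 262.] 125 top z 21 ctr [457. 107.] [457. 107.] [23. 25.]
top [249. 263.] 177 top z 35 ctr [458.  -4.] [458.  -4.] [26. 27.]
scene [194. 128.] 196 top z 34 ctr [ 478. -201.] [ 479. -200.] [27. 28.]
scene [287. 150.] 226 top z 34 ctr [460.  -4.] [461.  -3.] [26. 29.]
scene [343. 170.] 242 top z 20 ctr [457. 107.] [458. 108.] [30. 30.]
scene [227. 182.] 228 top z 16 ctr [571. -79.] [571. -79.] [30. 31.]
scene [396. 186.] 238 top z 16 ctr [453. 207.] [455. 207.] [32. 29.]
scene [368. 230.] 307 top z 20 ctr [569. 185.] [570. 185.] [31. 29.]
[[632. 217.  -1.]
 [633.  22.  -1.]
 [771.  21.  -1.]
 [766. 220.  -1.]
 [636. 220.  -1.]
 [628. -86.  -1.]
 [634. 414.  -1.]]
600 2409 -580.0 523.0 -0.9
610 2395 -581.0 522.0 -0.8
620 2313 -584.0 524.0 -1.3
630 2390 -584.0 527.0 -1.8
640 384 -585.0 526.0 -2.7
650 40 22.0 229.0 -4.6
660 37 23.0 230.0 -4.3
670 38 23.0 228.0 -4.2
680 37 23.0 229.0 -4.9
690 35 23.0 230.0 -4.5
700 32 24.0 230.0 -4.1
710 33 22.0 227.0 -4.1
720 34 22.0 229.0 -4.8
730 31 22.0 227.0 -3.8
740 33 23.0 228.0 -4.5
750 36 23.0 226.0 -4.8
760 219 23.0 227.0 -5.1
770 182 24.0 225.0 -4.0
```

```bash
cat >> h.py <<'E'
from scipy.spatial.transform import Rotation as Ro
def plan(*T):
    s=readout.sense(); q=s["ee_rot"]; R=Ro.from_quat([q[1],q[2],q[3],q[0]]).as_matrix(); phi=np.degrees(np.arctan2(R[1,0],R[0,0]))
    print("t",s["time_s"],"p",s["eef_pos"].round(1),"phi",round(phi,1),"q6",s["joints"][5].round(2),"F",s["force"].round(1),"g",s["grip_width"].round(2))
    for x,y,z,ph in T:
        print((x,y,z,ph),"->",(R.T@(np.array([x,y,z])-s["eef_pos"])/10).round(2),"twist",round(-((ph-phi+180)%360-180),1))
E
python3 -c "
from h import *
plan((551,-120,150,63.7))"
```

```text
Traceback (most recent call last):
  File "h.py", line 21, in plan
    print("t",s["time_s"],"p",s["eef_pos"].round(1),"phi",round(phi,1),"q6",s["joints"][5].round(2),"F",s["force"].round(1),"g",s["grip_width"].round(2))
                                                                                                                                ^^^^^^^^^^^^^^^^^^^^^
AttributeError: 'float' object has no attribute 'round'
```

```bash
sed -i 's/s\["grip_width"\].round(2)/round(s["grip_width"],2)/' h.py
python3 -c "
from h import *
plan((551,-120,150,63.7))"
```

```text
t 0.5 p [ 161.6 -499.5  231.2] phi 17.9 q6 -0.22 F [-0.1 -0.1 -0.7] g 1.0
(551, -120, 150, 63.7) -> [ 48.73 -24.13   8.13] twist -45.8
```

Emit:
step_arm(
  plan="48.7 -24.1 8.1 -45.8 28;48.7 -24.1 8.1 -45.8 28;48.7 -24.1 8.1 -45.8 28;48.7 -24.1 8.1 -45.8 28;48.7 -24.1 8.1 -45.8 28;48.7 -24.1 8.1 -45.8 28;48.7 -24.1 8.1 -45.8 28;48.7 -24.1 8.1 -45.8 28;48.7 -24.1 8.1 -45.8 28;48.7 -24.1 8.1 -45.8 28",
)

```text
time_s: 1.5
eef_pos: [517.1, -152.7, 157.4]
ee_rot: [0.0, 0.849, 0.528, 0.0]
force: [0.0, -1.2, 0.1]
grip_width: 0.282
```

```bash
python3 -c "
from h import *
plan((551,-120,150,63.7),(551,-120,40,63.7))"
```

```text
t 1.5 p [ 517.1 -152.7  157.4] phi 63.7 q6 -0.05 F [ 0.  -1.2  0.1] g 0.28
(551, -120, 150, 63.7) -> [4.44 1.59 0.74] twist 0.0
(551, -120, 40, 63.7) -> [ 4.44  1.59 11.74] twist 0.0
```

Emit:
step_arm(
  plan="4.4 1.6 0.7 0 28;4.4 1.6 4.7 0 28;4.4 1.6 8.7 0 28;4.4 1.6 11.7 0 28;4.4 1.6 11.7 0 28;4.4 1.6 11.7 0 28",
)

```text
time_s: 2.1
eef_pos: [550.0, -122.3, 41.4]
ee_rot: [0.0, 0.849, 0.528, 0.0]
force: [0.2, -0.0, 0.6]
grip_width: 0.283
```

```bash
python3 - <<'E'
from h import *
plan((551,-120,4,63.7))
im,d=cams.capture("wrist"); cv2.imwrite("pics/w1.png",im[:,:,::-1])
for r in spotter.regions_of("wrist","slug0_center"):
    P=cloud("wrist",d,r["pixels"])
    if len(P): T=P[P[:,2]>np.percentile(P[:,2],90)-4]; print(r["conf"],T.mean(0).round(),T.min(0).round(),T.max(0).round())
E
```

```text
t 2.1 p [ 550.  -122.3   41.4] phi 63.7 q6 0.03 F [ 0.2 -0.   0.6] g 0.28
(551, -120, 4, 63.7) -> [ 0.25 -0.01  3.74] twist 0.0
0.55 [570. -80.  17.] [554. -96.  14.] [586. -64.  19.]
```

View pics/w1.png

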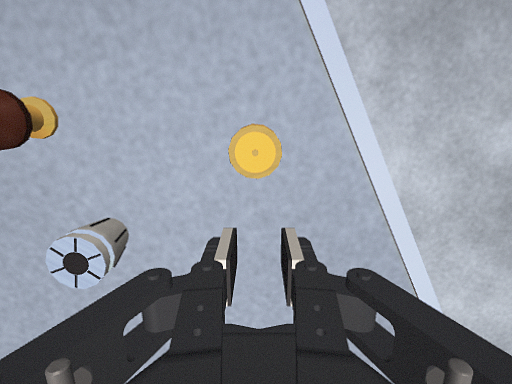

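The slug sits at (255,151), centred between the fingers. Next I descend and push.

Emit:
step_arm(
  plan="0.2 0 2 0 28;0.2 0 3.6 0 28;0.2 0 3.6 0 28;1.2 0 3.6 0 28;2.2 0 3.6 0 28;3.5 0 3.6 0 28;5 0 3.6 0 28;6.5 0 3.6 0 28;8 0 3.6 0 28;9.5 0 3.6 0 28",
)

```text
time_s: 3.2
eef_pos: [592.3, -35.6, 4.8]
ee_rot: [0.0, 0.849, 0.528, 0.0]
force: [-0.9, -1.8, 3.5]
grip_width: 0.281
```

Emit:
step_arm(
  plan="1.5 0 0 0 28;3 0 0 0 28;4.5 0 0 0 28;4.5 0 0 0 28",
)

```text
time_s: 3.6
eef_pos: [612.1, 5.6, 4.3]
ee_rot: [-0.0, 0.849, 0.529, 0.0]
force: [-0.1, -0.6, 0.1]
grip_width: 0.275
```

```bash
python3 - <<'E'
from h import *
plan((645,70,5,63.7))
for n in ("wrist","top"):
  im,d=cams.capture(n); cv2.imwrite(f"pics/{n}2.png",im[:,:,::-1])
  for r in spotter.regions_of(n,"slug0_center"):
    P=cloud(n,d,r["pixels"])
    if len(P): T=P[P[:,2]>np.percentile(P[:,2],90)-4]; print(n,r["conf"],T.mean(0).round(),T.min(0).round(),T.max(0).round())
E
```

```text
t 3.6 p [612.1   5.6   4.3] phi 63.8 q6 0.27 F [-0.1 -0.6  0.1] g 0.28
(645, 70, 5, 63.7) -> [ 7.23  0.11 -0.07] twist 0.1
wrist 0.56 [623.  25.  15.] [607.   9.  12.] [639.  41.  18.]
```

Emit:
step_arm(
  plan="1 0 0 0 28;2 0 0 0 28;3 0 0 0 28;4 0 0 0 28;5 0 0 0 28;5.8 0 0 0 28;6.6 0 0 0 28;7.4 0 0 0 28;7.8 0 0 0 28;7.8 0 0 0 28",
)

```text
time_s: 4.8
eef_pos: [646.3, 73.9, 4.6]
ee_rot: [0.0, 0.849, 0.528, 0.0]
force: [0.0, -0.4, 0.1]
grip_width: 0.281
```

```bash
python3 - <<'E'
from h import *
plan((645,70,60,63.7),(527,193,60,-12))
im,d=cams.capture("wrist"); im2,_=cams.capture("scene"); cv2.imwrite("pics/c3.png",np.hstack([im,im2])[:,:,::-1][:, ::1])
a=cv2.resize(np.hstack([im,im2]),(800,300)); cv2.imwrite("pics/c3.png",a[:,:,::-1])
E
```

```text
t 4.8 p [646.3  73.9   4.6] phi 63.8 q6 0.39 F [ 0.  -0.4  0.1] g 0.28
(645, 70, 60, 63.7) -> [-0.41  0.06 -5.54] twist 0.1
(527, 193, 60, -12) -> [  5.41 -15.96  -5.55] twist 75.8
```

View pics/c3.png

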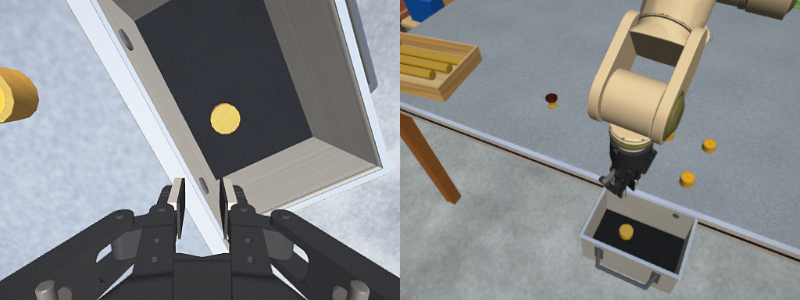

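The first slug lies in the bin, at (225,118) in the wrist half of the picture. Next is slug A.

Emit:
step_arm(
  plan="0 0 -4 0 28;0 0 -7 0 28;5.3 -15.9 -7 75.8 28;5.3 -15.9 -7 75.8 28;5.3 -15.9 -7 75.8 28;5.3 -15.9 -7 75.8 28;5.3 -15.9 -7 75.8 28;5.3 -15.9 -7 75.8 28;5.3 -15.9 -7 75.8 28;5.3 -15.9 -7 75.8 28",
)

```text
time_s: 5.9
eef_pos: [527.0, 191.0, 74.7]
ee_rot: [-0.0, 0.999, -0.047, 0.0]
force: [0.5, 0.2, 0.1]
grip_width: 0.28
```

Emit:
step_arm(
  plan="0 0 0 0 28;0 0 0 0 28",
)

```text
time_s: 6.1
eef_pos: [527.0, 191.1, 74.7]
ee_rot: [-0.0, 0.999, -0.042, 0.0]
force: [0.3, -1.3, -0.0]
grip_width: 0.285
```

```bash
python3 - <<'E'
from h import *
plan((526,193,5,-12))
E
```

```text
t 6.1 p [527.  191.1  74.7] phi -4.8 q6 1.79 F [ 0.3 -1.3 -0. ] g 0.29
(526, 193, 5, -12) -> [-0.12 -0.18  6.97] twist 7.2
```

Emit:
step_arm(
  plan="-0.1 -0.2 2 7.2 28;-0.1 -0.2 5 7.2 28;-0.1 -0.2 7 7.2 28;-0.1 -0.2 7 7.2 28;-0.1 -0.2 7 7.2 28",
)

```text
time_s: 6.6
eef_pos: [526.5, 193.4, 5.2]
ee_rot: [-0.0, 0.994, -0.106, 0.0]
force: [-0.3, 0.9, 0.6]
grip_width: 0.284
```

```bash
python3 - <<'E'
from h import *
plan((635.5,170,5,-12))
im,d=cams.capture("wrist")
for r in spotter.regions_of("wrist","slug0_center"):
    P=cloud("wrist",d,r["pixels"])
    if len(P): T=P[P[:,2]>np.percentile(P[:,2],90)-4]; print(r["conf"],T.mean(0).round(),T.min(0).round(),T.max(0).round())
E
```

```text
t 6.6 p [526.5 193.4   5.2] phi -12.1 q6 1.93 F [-0.3  0.9  0.6] g 0.28
(635.5, 170, 5, -12) -> [ 1.115e+01 -1.000e-02  2.000e-02] twist -0.1
```

Emit:
step_arm(
  plan="1 0 0 0 28;2 0 0 0 28;3.2 0 0 0 28;4.4 0 0 0 28;5.6 0 0 0 28;6.8 0 0 0 28;8 0 0 0 28;9 0 0 0 28;9.9 0 0 0 28;10.7 0 0 0 28",
)

```text
time_s: 7.7
eef_pos: [631.8, 170.4, 4.8]
ee_rot: [-0.0, 0.994, -0.107, 0.0]
force: [-0.1, -0.2, -1.1]
grip_width: 0.281
```

Emit:
step_arm(
  plan="0.6 0 0 0 28;0.6 0 0 0 28;0.6 0 0 0 28",
)

```text
time_s: 8.0
eef_pos: [636.5, 169.5, 4.5]
ee_rot: [0.0, 0.994, -0.107, -0.0]
force: [-0.8, -0.0, -1.0]
grip_width: 0.285
```

```bash
python3 - <<'E'
from h import *
plan((410,216,75,-11.5))
im,d=cams.capture("wrist"); im2,_=cams.capture("top")
a=cv2.resize(np.hstack([im,im2]),(800,300)); cv2.imwrite("pics/c4.png",a[:,:,::-1])
E
```

```text
t 8.0 p [636.5 169.5   4.5] phi -12.2 q6 1.87 F [-0.8 -0.  -1. ] g 0.29
(410, 216, 75, -11.5) -> [-23.12   0.25  -7.05] twist -0.7
```

View pics/c4.png

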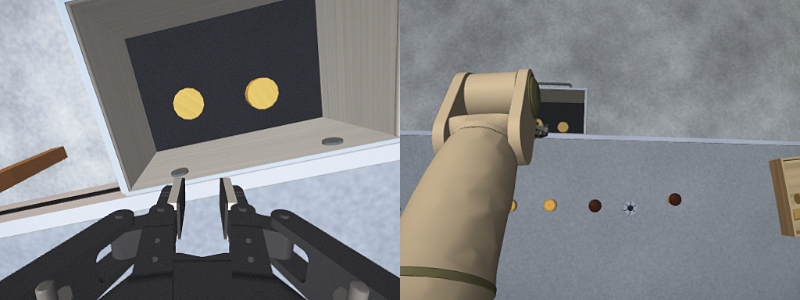

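Two slugs are now in the bin, at (188,103) and (262,93) in the wrist half. The slug at upper y, C, is next.

Emit:
step_arm(
  plan="0 0 -4 0 28;-2 0 -7 0 28;-23.1 0.25 -7 -0.7 28;-23.1 0.25 -7 -0.7 28;-23.1 0.25 -7 -0.7 28;-23.1 0.25 -7 -0.7 28;-23.1 0.25 -7 -0.7 28;-23.1 0.25 -7 -0.7 28;-23.1 0.25 -7 -0.7 28;-23.1 0.25 -7 -0.7 28",
)

```text
time_s: 9.1
eef_pos: [411.7, 215.7, 74.7]
ee_rot: [-0.0, 0.995, -0.101, 0.0]
force: [-0.5, -0.5, 0.5]
grip_width: 0.28
```

```bash
python3 - <<'E'
from h import *
im,d=cams.capture("wrist")
plan((410,216,5,-11.5))
for r in spotter.regions_of("wrist","slug0_center"):
    P=cloud("wrist",d,r["pixels"])
    if len(P): T=P[P[:,2]>np.percentile(P[:,2],90)-4]; print(r["conf"],T.mean(0).round(),T.min(0).round(),T.max(0).round())
E
```

```text
t 9.15 p [411.6 215.7  74.5] phi -11.6 q6 2.0 F [0.5 0.4 0.4] g 0.28
(410, 216, 5, -11.5) -> [-0.16  0.    6.95] twist -0.1
```

Emit:
step_arm(
  plan="-0.2 0 4 0 28;-0.2 0 6.9 0 28;-0.2 0 6.9 0 28;1 0 6.9 0 28;2 0 6.9 0 28;3.2 0 6.9 0 28;4.7 0 6.9 0 28;6.2 0 6.9 0 28;7.7 0 6.9 0 28;9.2 0 6.9 0 28",
)

```text
time_s: 10.2
eef_pos: [502.2, 197.3, 6.7]
ee_rot: [-0.0, 0.995, -0.101, 0.001]
force: [-1.8, 0.2, 1.9]
grip_width: 0.278
```

Emit:
step_arm(
  plan="1.5 0 0 0 28;3 0 0 0 28;4.5 0 0 0 28;6 0 0 0 28;7 0 0 0 28;7 0 0 0 28",
)

```text
time_s: 10.8
eef_pos: [570.7, 183.0, 6.2]
ee_rot: [-0.0, 0.995, -0.101, 0.001]
force: [-0.6, 0.1, -0.3]
grip_width: 0.278
```

```bash
python3 - <<'E'
from h import *
plan((636,170,5,-11.5))
im,d=cams.capture("wrist"); cv2.imwrite("pics/w5.png",im[:,:,::-1])
for r in spotter.regions_of("wrist","slug0_center"):
    P=cloud("wrist",d,r["pixels"])
    if len(P): T=P[P[:,2]>np.percentile(P[:,2],90)-4]; print(r["conf"],T.mean(0).round(),T.min(0).round(),T.max(0).round())
E
```

```text
t 10.8 p [570.7 183.    6.2] phi -11.6 q6 1.89 F [-0.6  0.1 -0.3] g 0.28
(636, 170, 5, -11.5) -> [ 6.66 -0.04  0.13] twist -0.1
0.81 [683.  96. -92.] [667.  80. -95.] [699. 112. -90.]
```

View pics/w5.png

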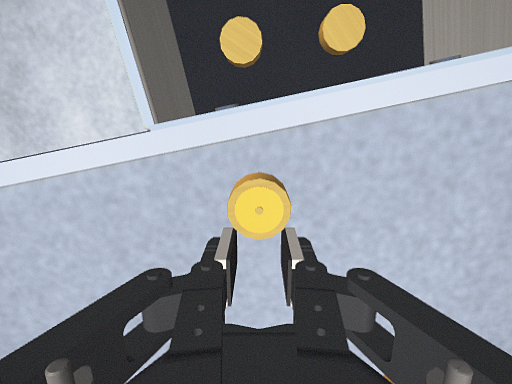

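The slug is cradled at (259,208), and the bin mouth is straight ahead.

Emit:
step_arm(
  plan="1 0 0.1 0 28;2 0 0.1 0 28;3 0 0.1 0 28;4 0 0.1 0 28;5 0 0.1 0 28;5.8 0 0.1 0 28;6.4 0 0.1 0 28;6.8 0 0.1 0 28;6.8 0 0.1 0 28",
)

```text
time_s: 11.8
eef_pos: [636.0, 169.8, 4.5]
ee_rot: [0.0, 0.995, -0.101, 0.0]
force: [0.6, 0.9, 0.9]
grip_width: 0.278
```

```bash
python3 - <<'E'
from h import *
plan((412,105,75,2))
im,d=cams.capture("wrist"); im2,_=cams.capture("scene")
a=cv2.resize(np.hstack([im,im2]),(800,300)); cv2.imwrite("pics/c6.png",a[:,:,::-1])
E
```

```text
t 11.8 p [636.  169.8   4.5] phi -11.5 q6 1.86 F [0.6 0.9 0.9] g 0.28
(412, 105, 75, 2) -> [-20.65  10.83  -7.05] twist -13.5
```

View pics/c6.png

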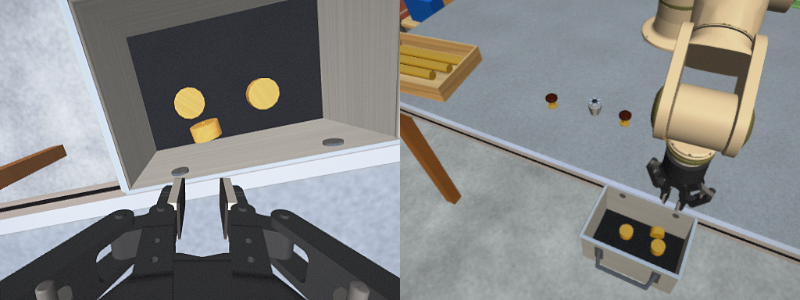

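Three slugs are in the bin; the newest, at (205,130), is resting tilted. Slug D is last.

Emit:
step_arm(
  plan="0 0 -4 0 28;-2 1 -7 0 28;-20.7 10.8 -7 -13.5 28;-20.7 10.8 -7 -13.5 28;-20.7 10.8 -7 -13.5 28;-20.7 10.8 -7 -13.5 28;-20.7 10.8 -7 -13.5 28;-20.7 10.8 -7 -13.5 28;-20.7 10.8 -7 -13.5 28;-20.7 10.8 -7 -13.5 28",
)

```text
time_s: 12.9
eef_pos: [412.5, 105.7, 74.7]
ee_rot: [0.0, 1.0, 0.017, 0.001]
force: [-0.5, -0.2, -0.1]
grip_width: 0.28
```

```bash
python3 - <<'E'
from h import *
im,d=cams.capture("wrist")
plan((412,105.5,5,2))
for r in spotter.regions_of("wrist","slug0_center"):
    P=cloud("wrist",d,r["pixels"])
    if len(P): T=P[P[:,2]>np.percentile(P[:,2],90)-4]; print(r["conf"],T.mean(0).round(),T.min(0).round(),T.max(0).round())
E
```

```text
t 12.95 p [412.2 105.7  74.6] phi 2.0 q6 1.51 F [-0.1  0.6  0.3] g 0.28
(412, 105.5, 5, 2) -> [-0.03  0.02  6.96] twist -0.0
```

Emit:
step_arm(
  plan="0 0 4 0 28;0 0 6.9 0 28;0 0 6.9 0 28;1 0 6.9 0 28;2 0 6.9 0 28;3.2 0 6.9 0 28;4.7 0 6.9 0 28;6.2 0 6.9 0 28;7.7 0 6.9 0 28;9.2 0 6.9 0 28",
)

```text
time_s: 14.0
eef_pos: [505.4, 108.8, 7.1]
ee_rot: [0.0, 1.0, 0.017, 0.001]
force: [-1.5, 0.4, -0.8]
grip_width: 0.282
```

Emit:
step_arm(
  plan="1.5 0 0 0 28;3 0 0 0 28;4.5 0 0 0 28;6 0 0 0 28;7 0 0 0 28;7 0 0 0 28",
)

```text
time_s: 14.6
eef_pos: [575.4, 111.1, 7.1]
ee_rot: [0.0, 1.0, 0.017, 0.002]
force: [-0.1, -0.5, 0.5]
grip_width: 0.279
```

```bash
python3 - <<'E'
from h import *
plan((636,113.5,5,2))
im,d=cams.capture("wrist"); cv2.imwrite("pics/w7.png",im[:,:,::-1])
P=cloud("wrist",d); P=P[(P[:,2]>15)&(P[:,2]<23)&(P[:,0]>560)&(P[:,0]<630)&(abs(P[:,1]-112)<30)]
if len(P): print(len(P),P.mean(0).round(),P.min(0).round(),P.max(0).round())
E
```

```text
t 14.6 p [575.4 111.1   7.1] phi 2.0 q6 1.53 F [-0.1 -0.5  0.5] g 0.28
(636, 113.5, 5, 2) -> [ 6.06 -0.04  0.23] twist -0.0
3710 [597. 112.  19.] [564.  86.  15.] [615. 137.  23.]
```

Emit:
step_arm(
  plan="1 0 0.2 0 28;2 0 0.2 0 28;3 0 0.2 0 28;4 0 0.2 0 28;5 0 0.2 0 28;5.5 0 0.2 0 28;6 0 0.2 0 28;6.2 0 0.2 0 28;6.2 0 0.2 0 28",
)

```text
time_s: 15.55
eef_pos: [635.1, 113.2, 3.6]
ee_rot: [-0.0, 1.0, 0.017, 0.0]
force: [-0.6, -0.2, -0.8]
grip_width: 0.276
```

Emit:
step_arm(
  plan="0 0 -4 0 28;-2 0 -8 0 28;-10 0 -15 0 28;-18 0 -20 0 28;-25 0 -20 0 28;-30 0 -20 0 28;-30 0 -20 0 28;-30 0 -20 0 28;-30 0 -20 0 28;-30 0 -20 0 28",
)

```text
time_s: 16.55
eef_pos: [334.8, 103.0, 204.3]
ee_rot: [0.0, 1.0, 0.017, 0.001]
force: [0.8, 0.6, -0.4]
grip_width: 0.281
```

```bash
python3 - <<'E'
from h import *
plan()
im,d=cams.capture("top"); im2,d2=cams.capture("scene")
a=cv2.resize(np.hstack([im,im2]),(800,300)); cv2.imwrite("pics/c8.png",a[:,:,::-1])
for n,i,dd in (("top",im,d),("scene",im2,d2)):
    hsv=cv2.cvtColor(i,cv2.COLOR_RGB2HSV)
    m=((hsv[...,1]>150)&(hsv[...,2]>90)|(hsv[...,2]<70)&(hsv[...,1]>80)).astype(np.uint8)
    k,l,st,c=cv2.connectedComponentsWithStats(m)
    for j in range(1,k):
        if 50<st[j,4]<800:
            P=cloud(n,dd,l==j)
            if len(P): print(n,np.round(c[j]),st[j,4],((P.min(0)+P.max(0))/2).round(),np.median(P,0).round())
E
```

```text
t 16.55 p [334.8 103.  204.3] phi 2.0 q6 1.5 F [ 0.8  0.6 -0.4] g 0.28
top [352. 255.] 179 [ 476. -202.   20.] [ 476. -202.   33.]
top [508. 253.] 68 [ 479. -543.   19.] [ 481. -542.   20.]
top [249. 263.] 179 [458.  -5.  33.] [458.  -4.  33.]
top [136. 373.] 88 [371. 101. 387.] [373.  92. 396.]
scene [340.   5.] 68 [ 54. -33. 116.] [ 63. -35. 121.]
scene [194. 128.] 199 [ 479. -201.   18.] [ 481. -198.   30.]
scene [288. 150.] 224 [460.  -4.  18.] [463.  -2.  31.]
scene [314. 292.] 285 [663. 131. -93.] [667. 133. -82.]
scene [289. 297.] 314 [ 680.   94. -100.] [688.  96. -93.]
scene [332. 309.] 629 [676. 172. -93.] [682. 172. -88.]
```

View pics/c8.png

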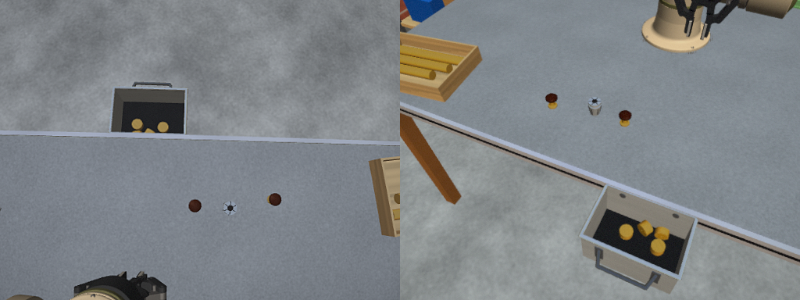

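All four slugs are in the bin, at (626,232), (645,227), (661,233) and (657,247) in the scene half. The pulls and collet haven't moved, so I'm handing in.

```bash
python3 -c "
from h import *
print(workorder.finish_job())"
```

```text
the job is handed in; nothing more can be done
None
```

I swept all four brass bar ends off the bench's far edge into the scrap bin and handed the job in at about 17 s. They were cradled between the part-closed fingers and pushed at about 0.05–0.15 m/s. None was gripped or lifted.

- **Bar ends:** The last pictures show all four inside the bin, with their visible surfaces about 80–95 mm below the bench top. At least one is leaning on its side or tilted. The calculation merged two that overlap in the picture into one spot, so I counted four by eye.
- **Pulls and collet:** The two pulls measured within about 1 mm of where they started. The collet looks upright and in place in both views, but I did not measure it again.
- **Arm:** It was parked about 200 mm above the bench, touching nothing. The forces reported at the end of each move were only a few newtons.
- **Checks that failed:** The spotter sometimes missed the bar end nearest the fingers. For those I relied on the first position measurements and confirmed afterwards in the pictures and depth data.

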